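# Open the can inspection box and seat the can

## Task

Get the can inspection box ready for a picture: push its clear cover up from under the orange lip and flip it over past upright, so that it leans back and stays open by itself, then push the green can lying inside along its rails until its end rests against the red block. Only slide the can, do not lift it out of its rails, and leave the other things on the desk where they are; finish with the hand clear.

Things in the scene. Friction and masses are not known exactly. Their poses are not given: they have to be found in the camera images.
- box: white inspection box fixed to the desk, 150 (x) x 310 (y) x 92 mm high, walls 5 mm, open top under the cover. Origin at the centre of its underside; x runs from the lip side (robot's right) to the hinge side (robot's left), y along its length. Inner floor 10 mm above the desk; two guide rails on it along y, 14 mm high, inner faces at x = +-28.5, outer at +-38.5 mm. Free length inside 270 mm
- cover (a joint): hinge angle of the clear cover, rad: 0 shut (level), grows as the lip goes up and over towards the hinge side, 1.57 upright, 1.9 leaning back on its stop. About 0.3 kg and free-moving: it falls shut below about 1.57 and falls open above it
- cover_hinge (a point): middle of the hinge line, on the top edge of the box at box x = +75 mm, 92.5 mm above the desk; the hinge line runs along the box's y, and the underside of the cover lies in the plane through it
- cover_lip (a point): middle of the front edge of the cover's orange lip, on its underside; 185 mm from the hinge line. The lip is a flat tongue 180 mm long (box y) and 5 mm thick which sticks out 35 mm beyond the wall below it, with free space under it; the rest of the cover is a clear sheet 150 x 310 x 5 mm
- can: green drink can lying on its side on the floor of the box, between the rails and along the box's y, 66 mm dia, 115 mm long, about 0.36 kg, slides along the rails when pushed on its end (friction of a few N). Origin at its very centre (43 mm above the desk), its x is the can's axis
- backstop: red block fixed across one end of the box inside, 80 (its x) x 15 (its y) x 55 mm high; origin at the centre of its underside, on the box's centre line, 142.5 mm from the box's middle. It may be at either end. When the can touches it, their centres are 65 mm apart horizontally
- lamp: black block with a pale light panel, same size and standing as the red block, fixed at the opposite end of the box
- can_purple: a spare purple drink can standing upright, 66 dia x 115 mm; origin at the centre of its foot
- can_yellow: a spare yellow drink can standing upright, 66 dia x 115 mm; origin at the centre of its foot
- screwdriver: a screwdriver lying on the desk beside the lip of the box, up to about 35 mm high
- mouse: a white computer mouse, 110 x 62 x 34 mm, on a black mouse pad
- mug: a blue mug, 80 mm wide, 90 mm high
- gauge_block: a bare steel block, 50 x 30 x 25 mm

How it is judged:
On the way, in this order (a step that is already met when the one before it is completed fails the run):
1. the cover leans back past upright, open by itself (value of joint cover above 1.75 rad), for 0.2 s.
2. the can lies between its rails with its end against the red block (horizontal distance between can and backstop below 0.07 m and height (world z) of can below 0.048 m and angle between the x axis of can and the y axis of box, either way round below 0.12 rad), for 0.2 s.
At the end, for the whole second after the job is handed in: The cover stands open beyond 1.75 rad by itself; the green can lies between its rails, along them within 0.12 rad, its end within 5 mm of the red block; both at rest (all of step 2 and value of joint cover above 1.75 rad and linear speed of can below 0.02 m/s and velocity of joint cover between -0.1 and 0.1 rad/s); the robot touches nothing.
It fails at once if the green can is lifted (its centre more than 15 mm above where it lies) (height (world z) of can above 0.058 m).
It fails at once if another thing on the desk (spare can, screwdriver, mouse, mug, steel block) is moved more than 30 mm (distance of any of can_purple, can_yellow, screwdriver, mouse, mug, gauge_block from where it was at the start of the episode above 0.03 m).
It also fails if it takes over 61 s, if anything falls off the work surface, if the arm or the gripper's body presses on something with over 40 N, if the wrist force passes 120 N, or if a joint passes its speed limit or range.

## Robot

A 6-joint arm with a two-finger parallel gripper is mounted at the origin on the work surface. World frame = base frame: x ahead of the robot, y to its left, z up, the work surface at z = 0. Lengths are in m, angles in rad, forces in N, time in s.
With the tool pointing down it reaches from about 0.35 to 0.775 m from the base axis. Payload 7.3 kg.
Tool frame: the origin (TCP) lies on the centre line of the jaws, within the pads' length; the fingertips stand 14 mm ahead of it and the grasp point (between the pads) lies 5 mm behind it; z points along the fingers, y is the direction in which the jaws open and shut (so a half turn about z gives the same grasp; the last joint's range is limited). The gripper opens to 92 mm and grips with 3 to 60 N. Pads are 19 mm wide; open, the fingers measure 130 mm over their backs; the gripper's body (75 mm by 190 mm) begins 47 mm behind the grasp point.
Start: joints at [1.039, 0.342, 1.524, -0, 1.275, -0.146], TCP at [0.198, 0.486, 0.241] pointing down, gripper open.
Joint ranges: [-2.53, 2.53], [-0.77, 2.02], [0.04, 2.7], [-1, 4.14], [0.28, 2.66], [-3.11, 3.11]. Speed limits (rad/s): [2.57, 2.57, 3.14, 3.14, 3.14, 3.14].

## Interface

Orientations are given as [roll, pitch, yaw] about the fixed x, y, z axes, in that order (R = Rz(yaw) Ry(pitch) Rx(roll)).
In Python, from cell import telemetry, cams, robot gives the robot as it stands.
- The arm moves only by the tool servo_tool, never from a script. Its argument "targets" is text: rows parted by semicolons, each of 4 numbers parted by spaces: the shift along the tool's x, y, z in mm, then the turn about the tool's z in rad. In form: x y z yaw; .... A call has 1 to 20 rows; each row shifts and turns the pose as measured when the row begins, along the tool's axes as they then stand; what a row does not reach is not made up. A row lasts 1/8 s, in which the tool goes at most 62.5 mm and 10.7 degrees, less where a joint would pass 70% of its speed; a pose out of reach is approached as far as the arm can. A call with a gripper value outside its range is refused whole. "hand" is the opening, from 0 (shut) to 1 (fully open), set as the call begins (left out, the last holds). The fingers move at their own pace and stop on an object; "squeeze" is the grip in N (left out, the last holds). Time passes only in rows, so rows that do not move let the fingers close. It gives the time, the measured TCP pose, the force and the opening at its end, in the units of the state.
- telemetry.observe(): the state, without advancing time (a new reading comes with each control period).
- cams.read_camera(name): name is "side" or "top"; returns a dict with "color" (384x512x3 uint8, red, green, blue), "K" (3x3 intrinsics, pixels), "R" (3x3) and "t" (3): a world point X has camera coordinates R X + t. Camera axes: x right, y down, z forward; pixel columns grow to the right and rows downward; lengths in m; the calibration is good to about 2 mm. A picture is of the moment at which its call begins. There is no depth.
- robot.hand_in(): hands the job in, once; it reports no verdict.
Trained networks look in a picture, given as the dict that the camera call returned (one of the last four; its "shot" number tells which), for a name from the list of things; names that differ only in an ending like _2 or _b are one class to them, and where a whole thing is asked for, a point or a joint stands for the part that bears it (a point fixed in the world has none). Each returns a list of dicts, best first, with "score" (0 to 1); they miss things now and then, are a little off and sometimes report something else, mostly with a low value. They report only what shows in the picture. A call takes as long as a camera call.
- cams.cut_out(picture, query): "region" (384x512 bool, what is visible of it) and "extent" ([centre column, centre row, width, height] in pixels, round what is visible of it).
The state is a dict: "time": time; "qpos": joint angles; "qvel": joint speeds; "joint_efforts": joint torques, N m; "tool_pos": TCP position; "tool_rot": TCP orientation; "contact_force": force on the tool from outside, world axes, zero at the start; "torque": the same for the moment, N m; "opening": finger opening in m.
Only numpy, scipy, OpenCV 4.12 (cv2) and the standard library are available. Lean on these libraries where they do the work, as an engineer would, in place of code of your own. Each camera call takes 0.05 s, during which the arm holds its last target.

## Working session

There is one attempt and no reset: what is moved stays moved. The work goes in short steps, Python scripts to look and compute and a tool call to move; the robot and the scene stay as the last step left them, time stands still between calls to the robot, and variables do not carry over. Pictures are saved under pics/ and viewed, and the job is handed in when it is done.

Besides the shell and the picture viewer there is one more tool, called after "Call:" as name(argument=value, ...) on one line, values as JSON. servo_tool: Moves the arm, as the interface text tells. Its arguments: {"type":"object","properties":{"targets":{"type":"string"},"hand":{"type":"number"},"squeeze":{"type":"number"}},"required":["targets"]}

```bash
mkdir -p pics; ls
cat > h.py <<'E'
import numpy as np, cv2
from cell import telemetry, cams, robot
def snap(n,f):
    p=cams.read_camera(n); cv2.imwrite('pics/'+f,p["color"][:,:,::-1]); return p
def proj(p,X):
    c=p["R"]@np.asarray(X,float)+np.ravel(p["t"]); u=p["K"]@c; return u[:2]/u[2]
def ray_z(p,uv,z):
    d=p["R"].T@(np.linalg.inv(p["K"])@np.array([uv[0],uv[1],1.])); o=-p["R"].T@np.ravel(p["t"])
    return o+d*(z-o[2])/d[2]
E
python3 - <<'E'
from h import *
print(telemetry.observe())
for n in("side","top"):
    p=snap(n,n+"0.png"); print(n,-p["R"].T@np.ravel(p["t"]),p["R"][2])
    for q in["box","cover_lip","can","backstop","lamp","can_purple","can_yellow","screwdriver","mouse","mug","gauge_block"]:
        r=cams.cut_out(p,q); print(q,[(round(a["score"],2),np.round(a["extent"]).tolist()) for a in r[:2]])
E
```

```text
pics
{'time': 0.0, 'qpos': array([ 1.03898613e+00,  3.42728648e-01,  1.52501195e+00,  4.22407462e-07,
        1.27537046e+00, -1.45983753e-01]), 'qvel': array([-0.00041603,  0.00038669,  0.00065856, -0.00036851, -0.00100312,
       -0.00045334]), 'joint_efforts': array([-4.25844119e-04, -4.31210804e+01, -2.44235641e+01,  7.17965886e-02,
        5.53358858e-02, -1.13602864e-04]), 'tool_pos': array([0.19734963, 0.48609079, 0.24004363]), 'tool_rot': array([-3.14009046e+00, -2.21274613e-04,  2.75576592e+00]), 'contact_force': array([-0.44335911, -0.53283419,  0.16719844]), 'torque': array([-0.01720861, -0.02588926,  0.06165889]), 'opening': 0.09169589289665994}
side [0.42374742 0.83478406 1.08313208] [ 0.07814703 -0.67161052 -0.73677157]
box [(0.62, [241.0, 232.0, 114.0, 75.0])]
cover_lip [(0.91, [240.0, 222.0, 116.0, 57.0]), (0.16, [216.0, 361.0, 17.0, 21.0])]
can []
backstop []
lamp []
can_purple [(0.57, [261.0, 303.0, 27.0, 43.0])]
can_yellow [(0.96, [262.0, 130.0, 17.0, 33.0])]
screwdriver [(0.86, [220.0, 194.0, 50.0, 12.0])]
mouse [(0.73, [301.0, 111.0, 32.0, 15.0])]
mug [(0.79, [324.0, 363.0, 34.0, 42.0])]
gauge_block [(0.81, [216.0, 359.0, 16.0, 24.0])]
top [ 0.34679724 -0.07394664  1.72793043] [ 0.1026838  -0.0055775  -0.99469841]
box [(0.88, [220.0, 177.0, 70.0, 100.0])]
cover_lip [(0.8, [220.0, 178.0, 69.0, 101.0])]
can []
backstop [(0.31, [217.0, 177.0, 67.0, 99.0])]
lamp []
can_purple [(0.69, [150.0, 204.0, 23.0, 21.0])]
can_yellow [(0.93, [350.0, 190.0, 21.0, 22.0])]
screwdriver [(0.63, [272.0, 158.0, 15.0, 54.0])]
mouse [(0.75, [408.0, 232.0, 27.0, 35.0])]
mug [(0.66, [110.0, 251.0, 38.0, 25.0])]
gauge_block [(0.49, [119.0, 181.0, 16.0, 15.0])]
```

Run:
```python
import cv2
for n,(a,b,c,d) in {"side":(170,100,180,150),"top":(90,110,230,160)}.items():
    i=cv2.imread(f'pics/{n}0.png'); cv2.imwrite(f'pics/{n}0c.png',cv2.resize(i[b:b+d,a:a+c],None,fx=(3.4 if n=="top" else 4),fy=(3.4 if n=="top" else 4),interpolation=cv2.INTER_CUBIC))
```

```text
(no output)
```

View pics/side0.png

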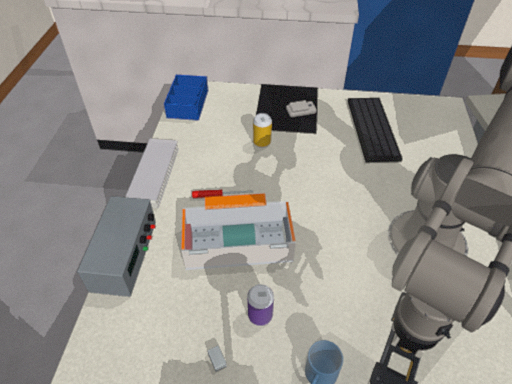

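View pics/side0c.png

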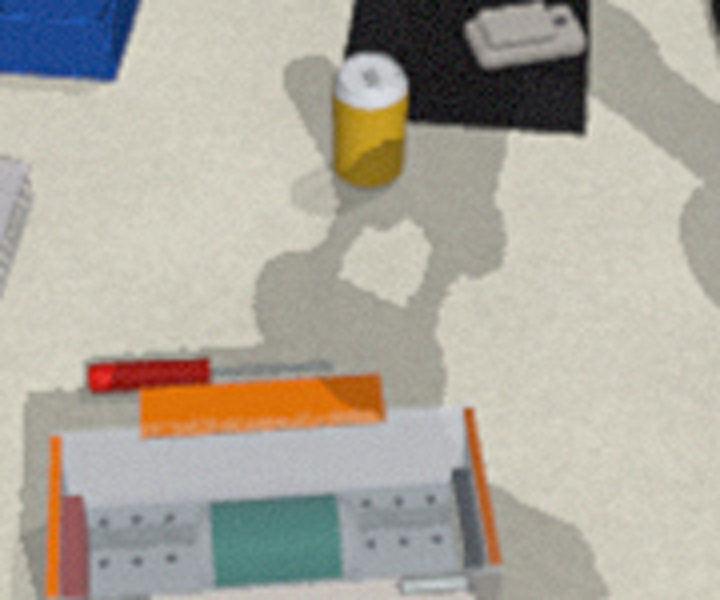

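View pics/top0c.png

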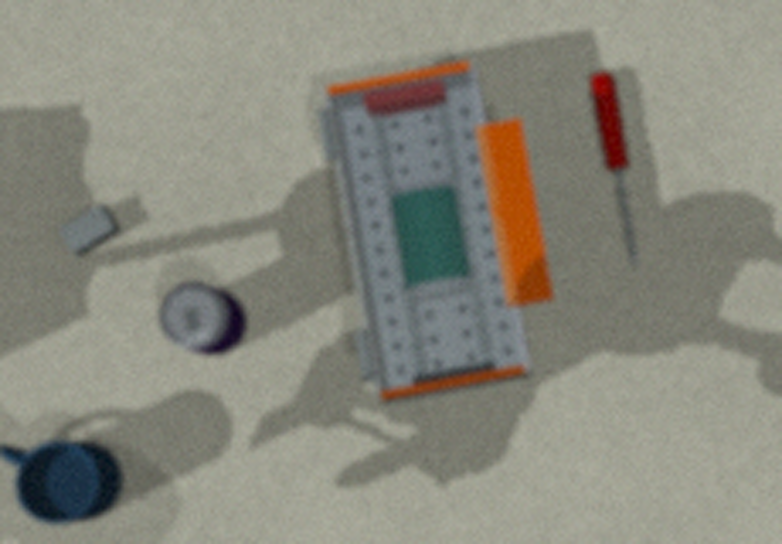

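```bash
cat > fit.py <<'E'
from h import *
from scipy.optimize import least_squares
T=cams.read_camera("top"); S=cams.read_camera("side")
z=.0975
tp=[((479,124),(-75,-90)),((521,119),(-110,-90)),((551,298),(-110,90)),((511,306),(-75,90)),((328,90),(75,-155)),((468,64),(-75,-155)),((525,372),(-75,155)),((383,397),(75,155))]
sp=[((140,392),(-110,-90)),((380,375),(-110,90)),((385,420),(-75,90)),((142,436),(-75,-90))]
obs=[(T,np.array(u)/3.4+[90,110],b) for u,b in tp]+[(S,np.array(u)/4+[170,100],b) for u,b in sp]
def W(q,b,zz=z):
    c,s=np.cos(q[2]),np.sin(q[2]); x,y=np.array(b)/1000; return [q[0]+c*x-s*y,q[1]+s*x+c*y,zz]
f=lambda q:np.concatenate([proj(P,W(q,b))-u for P,u,b in obs])
r=least_squares(f,[.5,0,1.5],loss='soft_l1'); q=r.x
print(q); print(np.round(r.fun.reshape(-1,2) if r.fun.size==24 else f(q).reshape(-1,2),1))
for n,b,zz in[("hinge",(75,0),.0925),("lip",(-110,0),.0925),("red",(0,-142.5),0)]: print(n,W(q,b,zz))
print("yellow",ray_z(T,(350,190),.115),"purple",ray_z(T,(150,204),.115))
for u in[(601,75),(617,168),(635,268)]: 
    w=ray_z(T,np.array(u)/3.4+[90,110],.015); c,s=np.cos(q[2]),np.sin(q[2]); d=w[:2]-q[:2]; print("sd",w,(c*d[0]+s*d[1],-s*d[0]+c*d[1]))
for u in[(392,192),(455,185),(470,276),(405,288)]:
    w=ray_z(T,np.array(u)/3.4+[90,110],.06); c,s=np.cos(q[2]),np.sin(q[2]); d=w[:2]-q[:2]; print("can",w,(c*d[0]+s*d[1],-s*d[0]+c*d[1]))
E
python3 fit.py
```

```text
[0.55966079 0.08389709 1.77380439]
[[ 0.4  0.6]
 [-1.5  0.1]
 [-0.6  0.6]
 [ 0.7  0.2]
 [-3.1 -0.3]
 [ 0.2 -0.7]
 [ 0.1  0.3]
 [-3.4  1.4]
 [-0.4 -0.5]
 [-0.2 -0.3]
 [-0.2 -2.7]
 [-0.8 -2.5]]
hinge [np.float64(0.5445395537831574), np.float64(0.15735692527107675), 0.0925]
lip [np.float64(0.5818386116620217), np.float64(-0.0238440136926856), 0.0925]
red [np.float64(0.699234489692622), np.float64(0.11262744054381177), 0]
yellow [ 0.5254857  -0.36238057  0.115     ] purple [0.4671712  0.28564158 0.115     ]
sd [ 0.73455602 -0.08876293  0.015     ] (np.float64(-0.20437613533602167), np.float64(-0.13649256009018035))
sd [ 0.63813561 -0.10688703  0.015     ] (np.float64(-0.20268809469985047), np.float64(-0.03839806974319644))
sd [ 0.53567557 -0.12695792  0.015     ] (np.float64(-0.20168917745607584), np.float64(0.06600453246895309))
can [0.60187155 0.11695488 0.06      ] (np.float64(0.02386855400312284), np.float64(-0.04800893607440245))
can [0.61014936 0.05464048 0.06      ] (np.float64(-0.03883513278405012), np.float64(-0.043553142920466296))
can [0.51955494 0.03736363 0.06      ] (np.float64(-0.037491870133305), np.float64(0.048664177185998164))
can [0.50638871 0.10117363 0.06      ] (np.float64(0.027662298412145573), np.float64(0.04869487627118361))
```

```bash
cat > ov.py <<'E'
from h import *
import sys
def ov(q,tag):
    c,s=np.cos(q[2]),np.sin(q[2])
    W=lambda x,y,z:[q[0]+c*x/1e3-s*y/1e3,q[1]+s*x/1e3+c*y/1e3,z/1e3]
    for n,(a,b,w,h) in {"side":(170,170,140,110),"top":(175,115,90,125)}.items():
        p=snap(n,n+tag+".png"); k=5
        i=cv2.resize(p["color"][b:b+h,a:a+w,::-1],None,fx=k,fy=k,interpolation=cv2.INTER_CUBIC)
        def poly(pts,col):
            u=[((proj(p,W(*P))+.5-[a,b])*k).astype(int) for P in pts]; cv2.polylines(i,[np.array(u)],True,col,1)
        R=lambda x0,x1,y0,y1,z:[(x0,y0,z),(x1,y0,z),(x1,y1,z),(x0,y1,z)]
        poly(R(-75,75,-155,155,0),(255,0,255)); poly(R(-75,75,-155,155,92.5),(0,0,255)); poly(R(-110,-75,-90,90,97.5),(255,0,0)); poly(R(-40,40,-150,-135,65),(0,255,0)); poly(R(-40,40,135,150,65),(0,255,0))
        cv2.imwrite(f'pics/{n}{tag}o.png',i)
if __name__=="__main__": ov([float(v) for v in sys.argv[2:5]],sys.argv[1])
E
python3 ov.py a .5597 .0839 1.7738
```

```text
(no output)
```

View pics/topao.png

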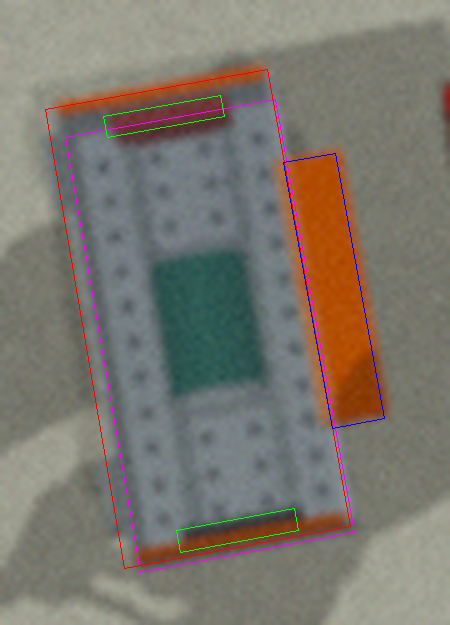

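View pics/sideao.png

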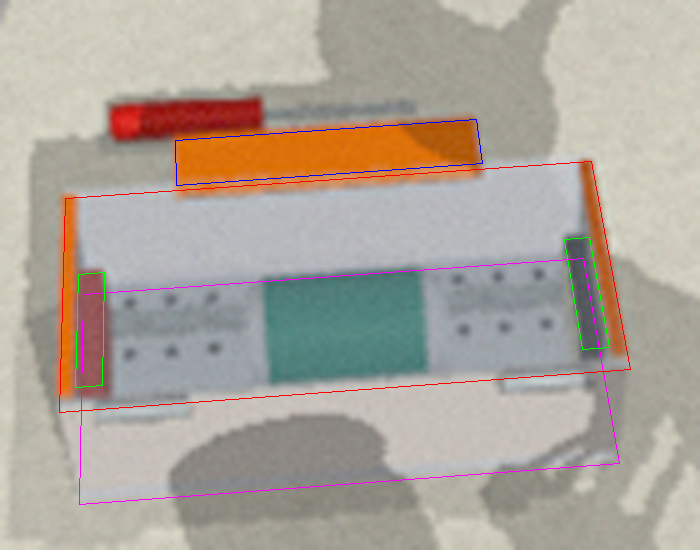

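```bash
cat > plan.py <<'E'
# usage: plan.py bx by z(mm, TCP)  -> tool shift in current axes, plus yaw needed
from h import *
from scipy.spatial.transform import Rotation as Ro
import sys
q=(.5600,.082,1.774)
s=telemetry.observe(); R=Ro.from_euler('xyz',s["tool_rot"]).as_matrix()
c,sn=np.cos(q[2]),np.sin(q[2])
d=s["tool_pos"][:2]-np.array(q[:2])
print("t",round(s["time"],2),"box xyz now",np.round([(c*d[0]+sn*d[1])*1e3,(-sn*d[0]+c*d[1])*1e3,s["tool_pos"][2]*1e3],1),"rpy",np.round(s["tool_rot"],3),"q",np.round(s["qpos"],2),"F",np.round(s["contact_force"],1))
if len(sys.argv)>3:
    x,y,z=[float(v)/1e3 for v in sys.argv[1:4]]
    w=np.array([q[0]+c*x-sn*y,q[1]+sn*x+c*y,z])
    print("target",w,"shift mm",np.round(R.T@(w-s["tool_pos"])*1e3,1),"turn",round((s["tool_rot"][2]-q[2]+np.pi)%(2*np.pi)-np.pi,3))
E
python3 plan.py -145 0 200
```

```text
t 1.4 box xyz now [469.3 273.4 240.7] rpy [3.142 0.    2.756] q [ 1.04  0.34  1.52  0.    1.28 -0.15] F [-0.1  0.2 -0.4]
target [ 0.58926218 -0.06001664  0.2       ] shift mm [-568.6 -358.9   40.7] turn 0.982
```

Call:
servo_tool(targets="-32 -20 0 0;-32 -20 0 0;-32 -20 0 0;-32 -20 0 0;-32 -20 0 0;-32 -20 0 0;-32 -20 0 0;-32 -20 0 0;-32 -20 0 0;-32 -20 0 0;-32 -20 0 0;-32 -20 0 0;-32 -20 0 0;-32 -20 0 0;-32 -20 0 0;-32 -20 0 0;-32 -20 0 0;-25 -18 0 0;0 0 0 0;0 0 0 0", hand=0, squeeze=20)

```text
time: 3.9
tool_pos: [0.6033, -0.0762, 0.2409]
tool_rot: [3.137, 0.002, 2.757]
contact_force: [-0.6, 0.1, -0.2]
opening: 0.0006
```

Call:
servo_tool(targets="0 0 0 0.15;0 0 0 0.15;0 0 0 0.15;0 0 0 0.15;0 0 0 0.15;0 0 0 0.15;0 0 0 0.08;0 0 0 0")

```text
time: 4.9
tool_pos: [0.5992, -0.0663, 0.243]
tool_rot: [3.137, -0.005, 1.756]
contact_force: [0.1, 0.7, 0.0]
opening: 0.0006
```

```bash
python3 plan.py -145 0 200
```

```text
t 4.9 box xyz now [-153.2   -8.5  243. ] rpy [ 3.137 -0.005  1.756] q [-0.24  0.48  1.3   0.01  1.36 -0.43] F [0.1 0.7 0. ]
target [ 0.58926218 -0.06001664  0.2       ] shift mm [ 7.8 -8.8 43. ] turn -0.018
```

Call:
servo_tool(targets="0 -3 20 -0.02;0 -2 30 0;0 -2 35 0;0 0 35 0;0 0 30 0;0 0 8 0;0 0 0 0")

```text
time: 5.78
tool_pos: [0.5927, -0.0626, 0.084]
tool_rot: [3.133, -0.003, 1.794]
contact_force: [0.9, -0.5, 0.9]
opening: 0.0004
```

```bash
python3 plan.py -120 0 80; python3 -c "
from h import *
for n in('side','top'):
    p=snap(n,n+'b.png'); a,b,w,h=(150,130,180,150) if n=='side' else (170,100,180,150)
    cv2.imwrite('pics/'+n+'bc.png',cv2.resize(p['color'][b:b+h,a:a+w,::-1],None,fx=4,fy=4,interpolation=cv2.INTER_CUBIC))"
```

```text
t 5.78 box xyz now [-148.2   -2.9   84. ] rpy [ 3.133e+00 -3.000e-03  1.794e+00] q [-0.24  0.62  1.52  0.01  0.99 -0.46] F [ 0.9 -0.5  0.9]
target [ 0.58421697 -0.03553101  0.08      ] shift mm [28.3 -2.3  4.1] turn 0.02
```

View pics/sidebc.png

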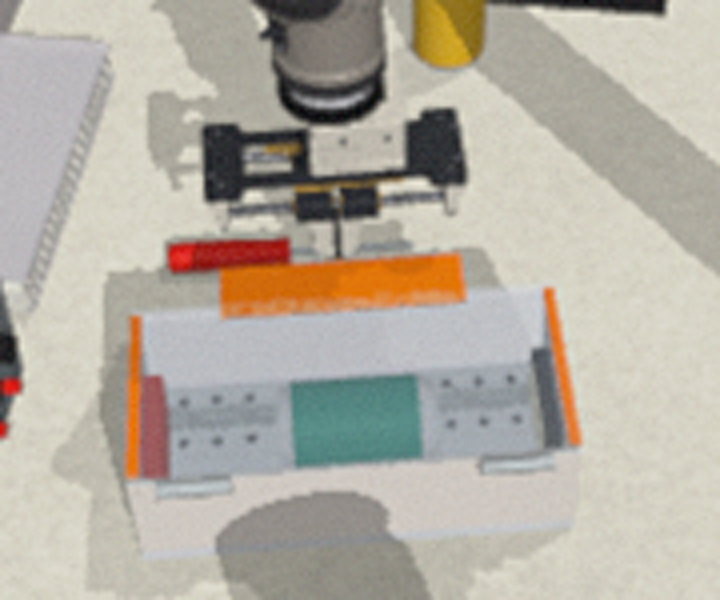

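View pics/topbc.png

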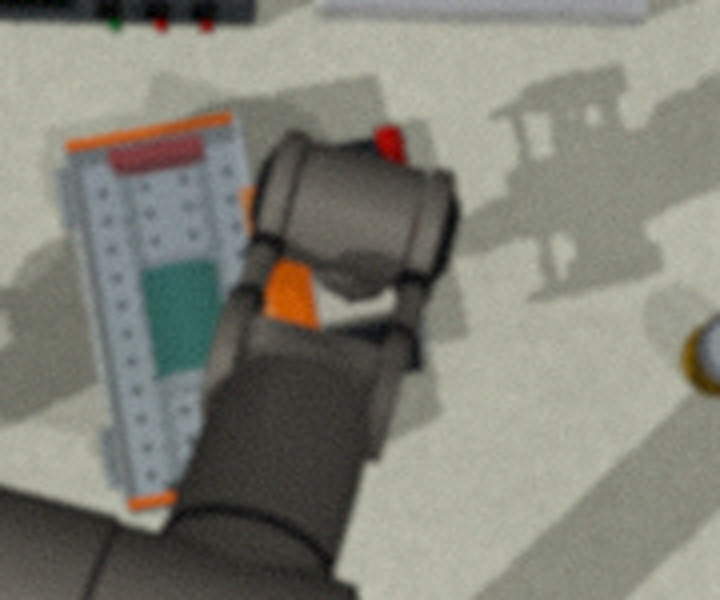

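The side view shows the closed fingers (crop pixel 338,240) just outside the orange lip and above the screwdriver, with nothing touched. I'll feel for the edge next.

Call:
servo_tool(targets="10 0 0 0.02;8 0 0 0;4 0 0 0;4 0 0 0;4 0 0 0")

```text
time: 6.5
tool_pos: [0.5892, -0.037, 0.0885]
tool_rot: [3.125, 0.01, 1.775]
contact_force: [0.7, -24.0, -1.1]
opening: 0.0001
```

Call:
servo_tool(targets="2 0 -5 0;2 0 -6 0;2 0 -6 0;2 0 -6 0")

```text
time: 7.0
tool_pos: [0.5888, -0.0356, 0.1123]
tool_rot: [3.123, 0.021, 1.774]
contact_force: [1.9, -5.8, -0.6]
opening: 0.0008
```

```bash
python3 plan.py; python3 -c "
from h import *
for n in('side',):
    p=snap(n,n+'c.png'); a,b,w,h=(150,130,180,150) if n=='side' else (170,100,180,150)
    cv2.imwrite('pics/'+n+'cc.png',cv2.resize(p['color'][b:b+h,a:a+w,::-1],None,fx=4,fy=4,interpolation=cv2.INTER_CUBIC))"
```

```text
t 7.0 box xyz now [-121.    -4.5  112.3] rpy [3.123 0.021 1.774] q [-0.18  0.57  1.53 -0.01  1.02 -0.38] F [ 1.9 -5.8 -0.6]
```

View pics/sidecc.png

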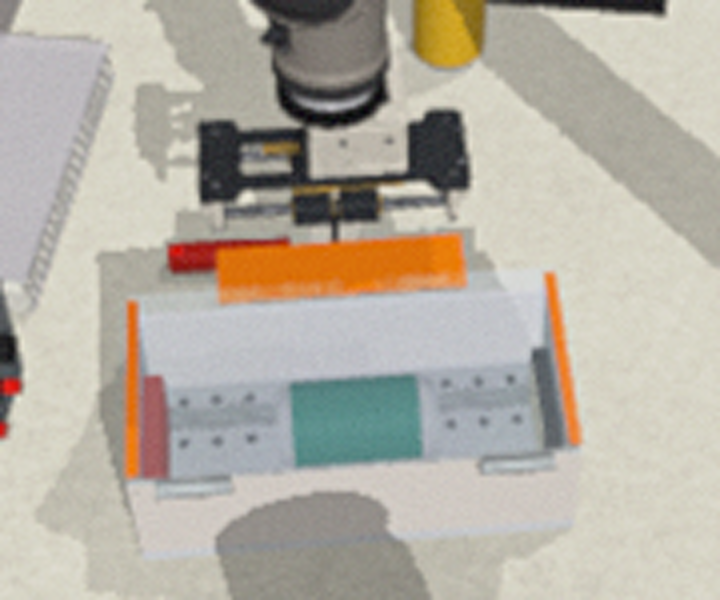

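Call:
servo_tool(targets="4 0 -7 0;4 0 -7 0;4 0 -7 0;5 0 -7 0;5 0 -7 0")

```text
time: 7.68
tool_pos: [0.5869, -0.0262, 0.1512]
tool_rot: [3.118, 0.045, 1.772]
contact_force: [1.0, -10.0, 1.3]
opening: 0.0006
```

```bash
python3 plan.py
```

```text
t 7.67 box xyz now [-111.4   -4.6  151.2] rpy [3.118 0.045 1.772] q [-0.16  0.52  1.5  -0.04  1.08 -0.34] F [  1.  -10.    1.3]
```

Call:
servo_tool(targets="5 0 -8 0;6 0 -8 0;6 0 -8 0;6 0 -8 0;7 0 -8 0;7 0 -8 0")

```text
time: 8.43
tool_pos: [0.5811, 0.002, 0.2032]
tool_rot: [3.111, 0.066, 1.769]
contact_force: [1.4, -4.2, 2.4]
opening: 0.0005
```

```bash
python3 plan.py
```

```text
t 8.43 box xyz now [-82.6  -4.5 203.2] rpy [3.111 0.066 1.769] q [-0.1   0.45  1.46 -0.06  1.18 -0.28] F [ 1.4 -4.2  2.4]
```

Call:
servo_tool(targets="12 0 -11 0;13 0 -10 0;14 0 -9 0;15 0 -9 0;16 0 -7 0")

```text
time: 9.05
tool_pos: [0.5675, 0.0696, 0.2504]
tool_rot: [3.103, 0.079, 1.765]
contact_force: [1.3, -1.1, 0.3]
opening: 0.0006
```

```bash
python3 plan.py; python3 -c "
from h import *
for n in('side',):
    p=snap(n,n+'d.png'); a,b,w,h=(150,130,180,150) if n=='side' else (170,100,180,150)
    cv2.imwrite('pics/'+n+'dc.png',cv2.resize(p['color'][b:b+h,a:a+w,::-1],None,fx=4,fy=4,interpolation=cv2.INTER_CUBIC))"
```

```text
t 9.05 box xyz now [-13.7  -4.8 250.4] rpy [3.103 0.079 1.765] q [ 0.03  0.4   1.42 -0.07  1.28 -0.15] F [ 1.3 -1.1  0.3]
```

View pics/sidedc.png

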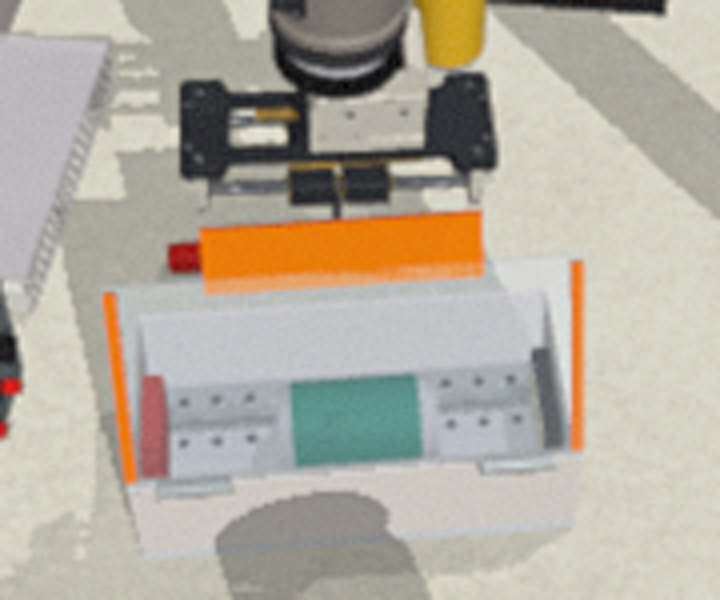

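Call:
servo_tool(targets="15 0 -5 0;15 0 -4 0;15 0 -3 0;15 0 -1 0;15 0 0 0;14 0 0 0;12 0 0 0")

```text
time: 9.98
tool_pos: [0.544, 0.1795, 0.2543]
tool_rot: [3.107, 0.075, 1.767]
contact_force: [0.3, 0.0, 0.5]
opening: 0.0004
```

```bash
python3 plan.py; python3 -c "
from h import *
for n in('side',):
    p=snap(n,n+'e.png'); a,b,w,h=(150,130,180,150) if n=='side' else (170,100,180,150)
    cv2.imwrite('pics/'+n+'ec.png',cv2.resize(p['color'][b:b+h,a:a+w,::-1],None,fx=4,fy=4,interpolation=cv2.INTER_CUBIC))"
```

```text
t 9.97 box xyz now [ 98.7  -4.  254.3] rpy [3.107 0.075 1.767] q [ 0.23  0.41  1.39 -0.08  1.31  0.05] F [0.3 0.  0.5]
```

View pics/sideec.png

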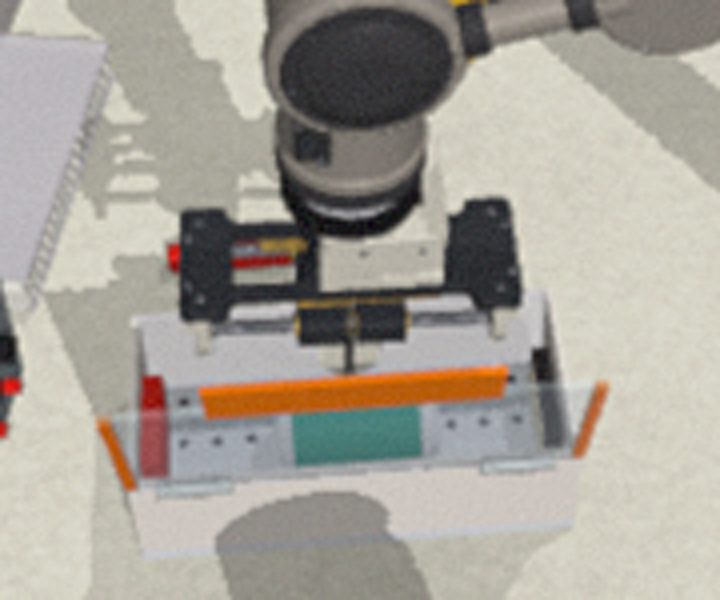

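Call:
servo_tool(targets="-15 0 0 0;-20 0 0 0;-25 0 0 0;-25 0 0 0;-15 0 0 0;0 0 0 0")

```text
time: 10.78
tool_pos: [0.5648, 0.0724, 0.2625]
tool_rot: [3.106, 0.077, 1.764]
contact_force: [-0.6, -0.2, 0.3]
opening: 0.0003
```

```bash
cat >> plan.py <<'E'
B=np.array([[c,sn,0],[-sn,c,0],[0,0,1]])
print("tool axes in box frame (cols)\n",np.round(B@R,3))
E
python3 plan.py -3 95 150; python3 -c "
from h import *
for n in('side','top'):
    p=snap(n,n+'f.png'); a,b,w,h=(150,130,180,150) if n=='side' else (150,100,180,150)
    cv2.imwrite('pics/'+n+'fc.png',cv2.resize(p['color'][b:b+h,a:a+w,::-1],None,fx=4,fy=4,interpolation=cv2.INTER_CUBIC))
    for q in('can','backstop','lamp','cover'): print(n,q,[(round(r['score'],2),np.round(r['extent'],1).tolist()) for r in cams.cut_out(p,q)[:1]])"
```

```text
t 10.78 box xyz now [-10.4  -2.8 262.5] rpy [3.106 0.077 1.764] q [ 0.03  0.39  1.4  -0.07  1.31 -0.15] F [-0.6 -0.2  0.3]
target [0.46756004 0.05988995 0.15      ] shift mm [  15.  -101.8  108.2] turn -0.01
tool axes in box frame (cols)
 [[ 0.997 -0.008 -0.077]
 [-0.01  -0.999 -0.034]
 [-0.077  0.035 -0.996]]
side can []
side backstop []
side lamp [(0.6, [283.2, 222.7, 12.5, 11.2])]
side cover [(0.91, [235.9, 237.2, 135.4, 29.4])]
top can [(0.62, [225.7, 179.9, 5.7, 32.3])]
top backstop []
top lamp [(0.58, [229.9, 223.4, 18.5, 2.4])]
top cover []
```

View pics/sidefc.png

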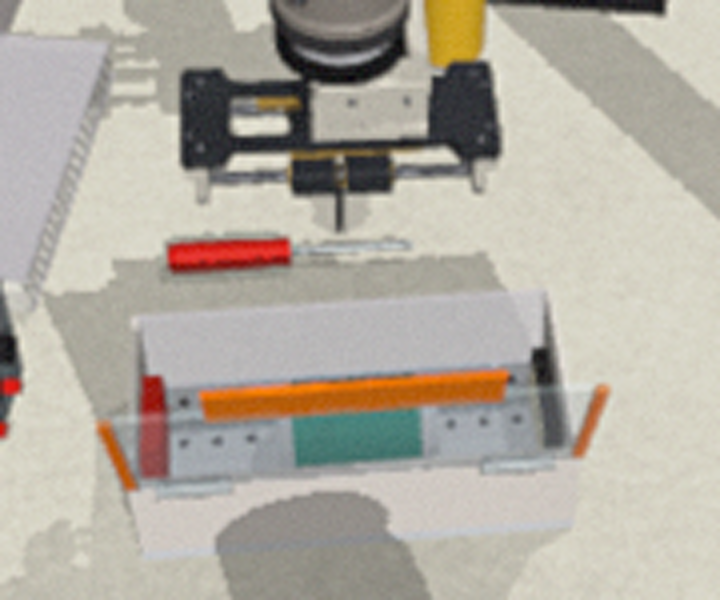

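View pics/topfc.png

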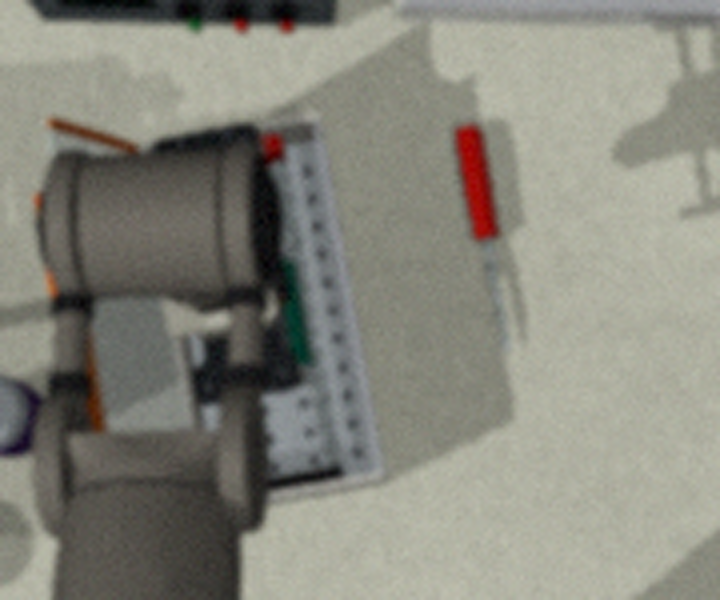

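The side view shows the cover leaning back behind the box, with the orange lip at crop pixels (200–505, 395). The screwdriver has not moved. Next I'll move over the gap at the can's near end.

Call:
servo_tool(targets="3 -20 18 0;3 -20 18 0;3 -20 18 0;3 -20 18 0;3 -20 18 0;0 0 10 0;0 0 0 0")

```text
time: 12.15
tool_pos: [0.4675, 0.064, 0.1558]
tool_rot: [3.102, 0.077, 1.77]
contact_force: [0.2, -0.0, -0.8]
opening: 0.0001
```

```bash
python3 plan.py -3 97 57; python3 -c "
from h import *
for n in('side','top'):
    p=snap(n,n+'g.png'); a,b,w,h=(150,130,180,150) if n=='side' else (150,100,180,150)
    cv2.imwrite('pics/'+n+'gc.png',cv2.resize(p['color'][b:b+h,a:a+w,::-1],None,fx=4,fy=4,interpolation=cv2.INTER_CUBIC))
"
```

```text
t 12.15 box xyz now [  1.   94.2 155.8] rpy [3.102 0.077 1.77 ] q [ 0.02  0.32  1.82 -0.08  0.95 -0.13] F [ 0.2 -0.  -0.8]
target [0.46560119 0.05948634 0.057     ] shift mm [ 3.6 -6.6 98.7] turn -0.004
tool axes in box frame (cols)
 [[ 0.997 -0.001 -0.077]
 [-0.004 -0.999 -0.039]
 [-0.077  0.039 -0.996]]
```

View pics/sidegc.png

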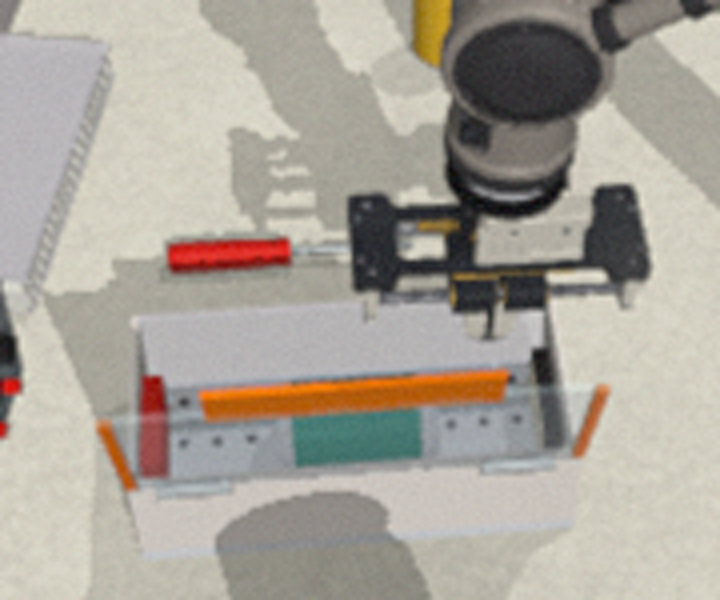

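View pics/topgc.png

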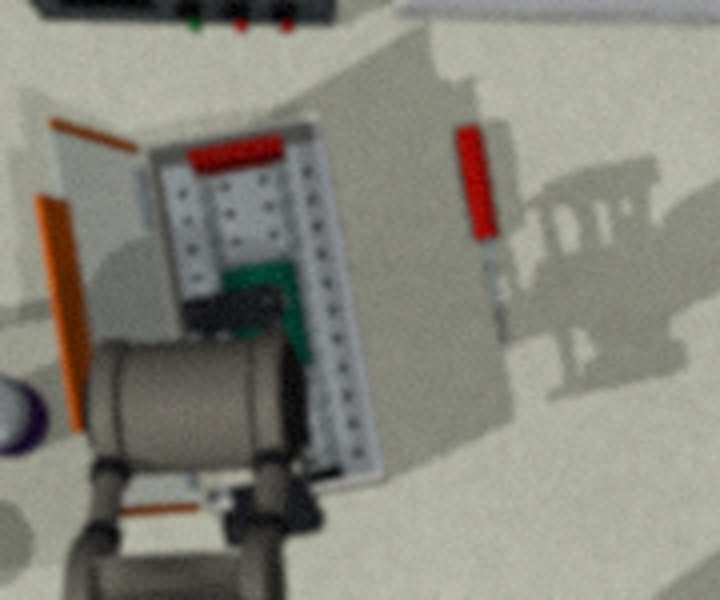

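Call:
servo_tool(targets="0 -3 20 0;0 -2 20 0;0 0 20 0;0 0 15 0;0 0 10 0;0 0 0 0")

```text
time: 13.0
tool_pos: [0.4756, 0.0573, 0.0732]
tool_rot: [3.089, 0.08, 1.769]
contact_force: [0.8, 0.7, -0.5]
opening: 0.0005
```

```bash
python3 plan.py -7 97 57
```

```text
t 13.0 box xyz now [-7.1 87.6 73.2] rpy [3.089 0.08  1.769] q [ 0.    0.45  1.91 -0.1   0.72 -0.12] F [ 0.8  0.7 -0.5]
target [0.46640842 0.05556864 0.057     ] shift mm [  1.4 -10.2  15.7] turn -0.005
tool axes in box frame (cols)
 [[ 0.997 -0.001 -0.08 ]
 [-0.005 -0.999 -0.052]
 [-0.08   0.052 -0.995]]
```

Call:
servo_tool(targets="0 -4 7 0;0 -3 6 0;0 0 0 0")

```text
time: 13.38
tool_pos: [0.4701, 0.055, 0.0602]
tool_rot: [3.087, 0.08, 1.769]
contact_force: [-0.1, -0.1, -0.0]
opening: 0.0007
```

```bash
python3 plan.py -7 60 60; python3 -c "
from h import *
for n in('side','top'):
    p=snap(n,n+'i.png'); a,b,w,h=(150,130,180,150) if n=='side' else (150,100,180,150)
    cv2.imwrite('pics/'+n+'ic.png',cv2.resize(p['color'][b:b+h,a:a+w,::-1],None,fx=4,fy=4,interpolation=cv2.INTER_CUBIC))
"
```

```text
t 13.38 box xyz now [-8.3 93.5 60.2] rpy [3.087 0.08  1.769] q [-0.    0.47  1.94 -0.11  0.67 -0.12] F [-0.1 -0.1 -0. ]
target [0.50264715 0.06303554 0.06      ] shift mm [ 1.5 33.5  1.9] turn -0.005
tool axes in box frame (cols)
 [[ 0.997 -0.001 -0.08 ]
 [-0.005 -0.999 -0.054]
 [-0.08   0.054 -0.995]]
```

View pics/sideic.png

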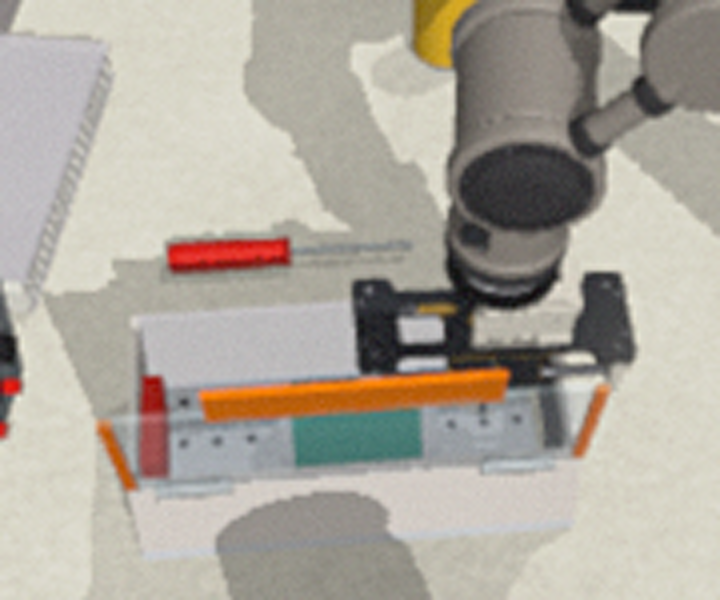

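View pics/topic.png

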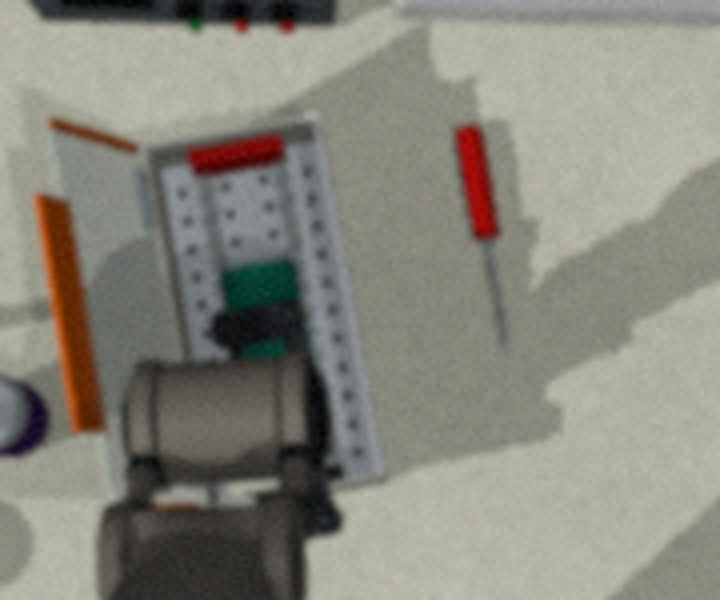

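Call:
servo_tool(targets="0 10 0.5 0;0 10 0.5 0;0 8 0.5 0;0 6 0.5 0;0 6 0.5 0;0 6 0.5 0")

```text
time: 14.22
tool_pos: [0.5167, 0.0645, 0.0602]
tool_rot: [3.091, 0.08, 1.769]
contact_force: [-4.5, -1.4, 4.2]
opening: 0.0004
```

```bash
python3 plan.py -7 0 60
```

```text
t 14.22 box xyz now [-8.4 45.9 60.2] rpy [3.091 0.08  1.769] q [ 0.02  0.53  1.8  -0.1   0.74 -0.11] F [-4.5 -1.4  4.2]
target [0.56141266 0.07514402 0.06      ] shift mm [ 1.6 45.9  2.4] turn -0.005
tool axes in box frame (cols)
 [[ 0.997 -0.001 -0.08 ]
 [-0.005 -0.999 -0.05 ]
 [-0.08   0.05  -0.996]]
```

Call:
servo_tool(targets="0 6 0.2 0;0 6 0.2 0;0 6 0.2 0")

```text
time: 14.6
tool_pos: [0.5357, 0.0684, 0.0602]
tool_rot: [3.091, 0.08, 1.769]
contact_force: [-2.5, -0.5, 1.5]
opening: 0.0008
```

```bash
python3 plan.py -7 0 60; python3 -c "
from h import *
for n in('side','top'):
    p=snap(n,n+'j.png'); a,b,w,h=(150,130,180,150) if n=='side' else (150,100,180,150)
    cv2.imwrite('pics/'+n+'jc.png',cv2.resize(p['color'][b:b+h,a:a+w,::-1],None,fx=4,fy=4,interpolation=cv2.INTER_CUBIC))
"
```

```text
t 14.6 box xyz now [-8.4 26.6 60.2] rpy [3.091 0.08  1.769] q [ 0.02  0.56  1.75 -0.1   0.77 -0.11] F [-2.5 -0.5  1.5]
target [0.56141266 0.07514402 0.06      ] shift mm [ 1.6 26.5  1.4] turn -0.005
tool axes in box frame (cols)
 [[ 0.997 -0.001 -0.08 ]
 [-0.005 -0.999 -0.05 ]
 [-0.08   0.05  -0.996]]
```

View pics/sidejc.png

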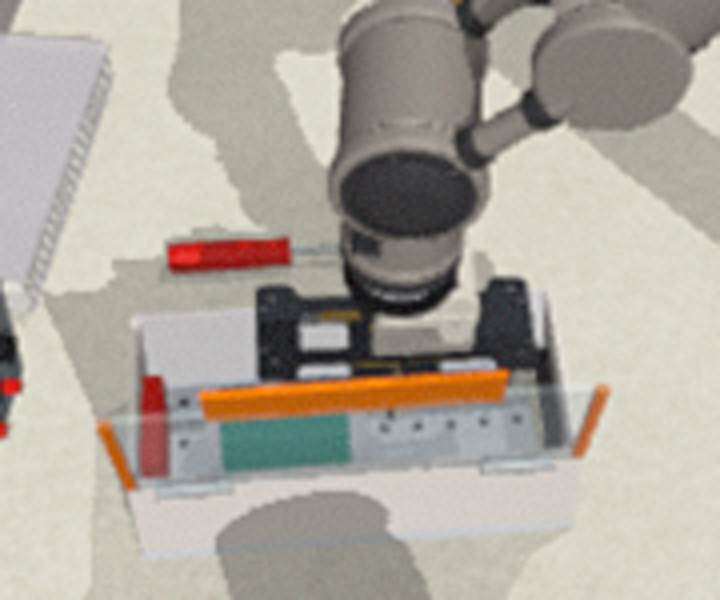

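View pics/topjc.png

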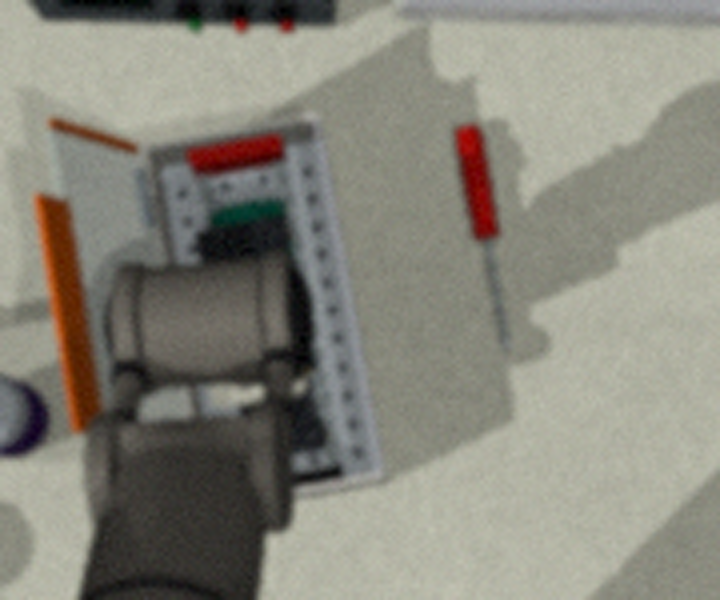

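The side view shows the can slid level along the rails, now at crop x 222–350, with about 48 mm left to the red block at 167.

Call:
servo_tool(targets="0 6 0.3 0;0 6 0.3 0;0 6 0.3 0;0 6 0.3 0;0 6 0.3 0;0 4 0.2 0")

```text
time: 15.45
tool_pos: [0.5664, 0.0746, 0.0601]
tool_rot: [3.103, 0.08, 1.77]
contact_force: [-28.8, -7.2, 25.0]
opening: 0.0005
```

Call:
servo_tool(targets="0 3 0.2 0;0 3 0.2 0;0 3 0.2 0")

```text
time: 15.82
tool_pos: [0.5661, 0.0745, 0.0605]
tool_rot: [3.125, 0.08, 1.772]
contact_force: [-17.0, -4.3, 14.0]
opening: 0.0003
```

```bash
python3 plan.py -7 -20 60; python3 -c "
from h import *
for n in('side',):
    p=snap(n,n+'k.png'); a,b,w,h=(170,180,110,80)
    cv2.imwrite('pics/'+n+'kc.png',cv2.resize(p['color'][b:b+h,a:a+w,::-1],None,fx=7,fy=7,interpolation=cv2.INTER_CUBIC))
"
```

```text
t 15.82 box xyz now [-8.6 -4.4 60.5] rpy [3.125 0.08  1.772] q [ 0.04  0.61  1.63 -0.1   0.87 -0.1 ] F [-17.   -4.3  14. ]
target [0.58100116 0.07918019 0.06      ] shift mm [ 1.7 15.6  0.6] turn -0.002
tool axes in box frame (cols)
 [[ 0.997 -0.001 -0.08 ]
 [-0.002 -1.    -0.016]
 [-0.08   0.016 -0.997]]
```

View pics/sidekc.png

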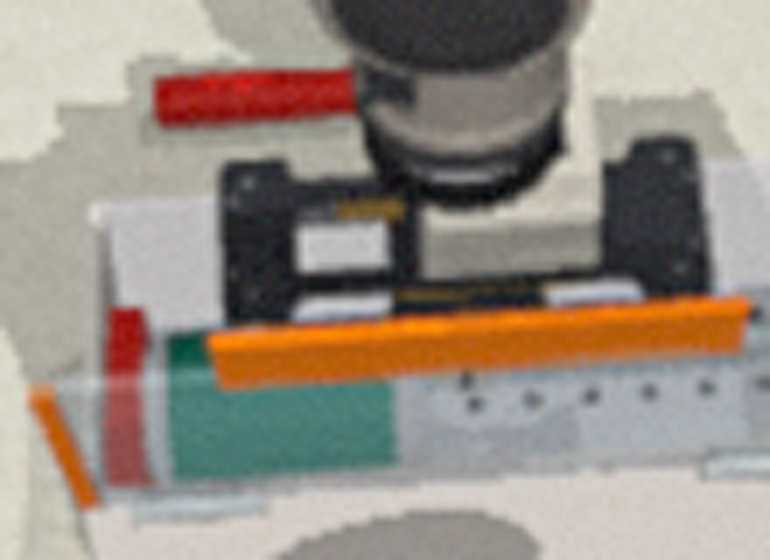

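Call:
servo_tool(targets="0 -5 0 0;0 -10 0 0;0 -10 0 0;0 0 0 0")

```text
time: 16.38
tool_pos: [0.5425, 0.0695, 0.0606]
tool_rot: [3.12, 0.08, 1.771]
contact_force: [0.6, 0.3, 0.9]
opening: 0.0005
```

Call:
servo_tool(targets="-1 0 -15 0;-2 0 -25 0;-2 0 -30 0;-2 0 -35 0;-2 0 -35 0;-2 0 -35 0;-2 0 -30 0;0 0 0 0")

```text
time: 17.38
tool_pos: [0.5395, 0.0726, 0.2811]
tool_rot: [3.109, 0.081, 1.771]
contact_force: [1.0, -0.0, 0.1]
opening: 0.0005
```

Call:
servo_tool(targets="-10 -15 0 0;-20 -20 0 0;-30 -20 0 0;-35 -20 0 0;-35 -20 0 0;-35 -20 0 0;-35 -20 0 0;-30 0 0 0;-20 0 0 0;0 0 0 0")

```text
time: 18.62
tool_pos: [0.442, -0.2085, 0.2886]
tool_rot: [3.127, 0.073, 1.771]
contact_force: [-0.3, 0.1, -0.7]
opening: 0.0004
```

```bash
python3 plan.py; python3 -c "
from h import *
for n in('side','top'):
    p=snap(n,n+'l.png'); a,b,w,h=(150,130,180,150) if n=='side' else (110,100,180,150)
    cv2.imwrite('pics/'+n+'lc.png',cv2.resize(p['color'][b:b+h,a:a+w,::-1],None,fx=4,fy=4,interpolation=cv2.INTER_CUBIC))
    for q in('can','backstop','can_purple','can_yellow','screwdriver'): print(n,q,[(round(r['score'],2),np.round(r['extent'],1).tolist()) for r in cams.cut_out(p,q)[:1]])"
```

```text
t 18.62 box xyz now [-260.8  174.2  288.6] rpy [3.127 0.073 1.771] q [-0.57  0.21  1.58 -0.04  1.29 -0.76] F [-0.3  0.1 -0.7]
tool axes in box frame (cols)
 [[ 0.997 -0.002 -0.073]
 [-0.003 -1.    -0.015]
 [-0.073  0.015 -0.997]]
side can []
side backstop [(0.68, [263.8, 132.7, 20.8, 32.5])]
side can_purple [(0.66, [259.1, 305.0, 27.2, 41.2])]
side can_yellow [(0.59, [263.0, 130.1, 18.6, 36.1])]
side screwdriver [(0.66, [220.5, 195.1, 54.8, 13.9])]
top can [(0.92, [211.8, 156.5, 19.4, 30.6])]
top backstop []
top can_purple [(0.61, [149.9, 202.2, 25.5, 20.1])]
top can_yellow [(0.97, [352.0, 187.9, 23.6, 23.4])]
top screwdriver [(0.8, [270.9, 147.0, 11.7, 25.6])]
```

View pics/sidelc.png

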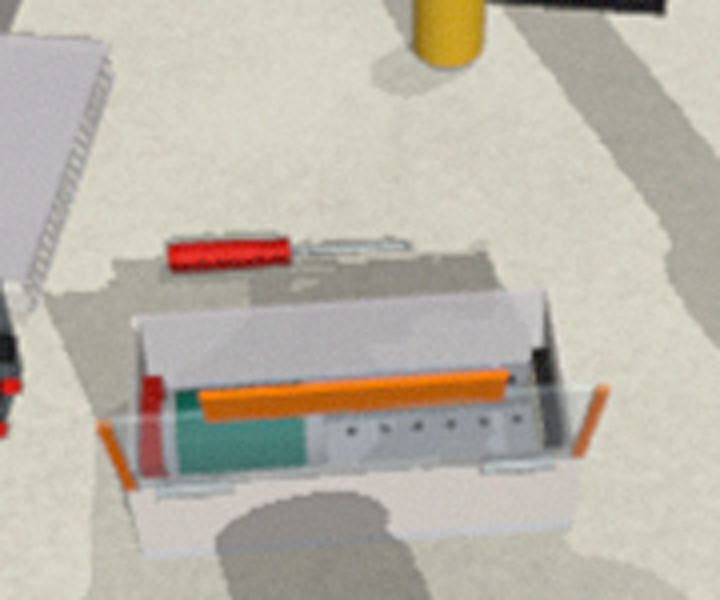

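View pics/toplc.png

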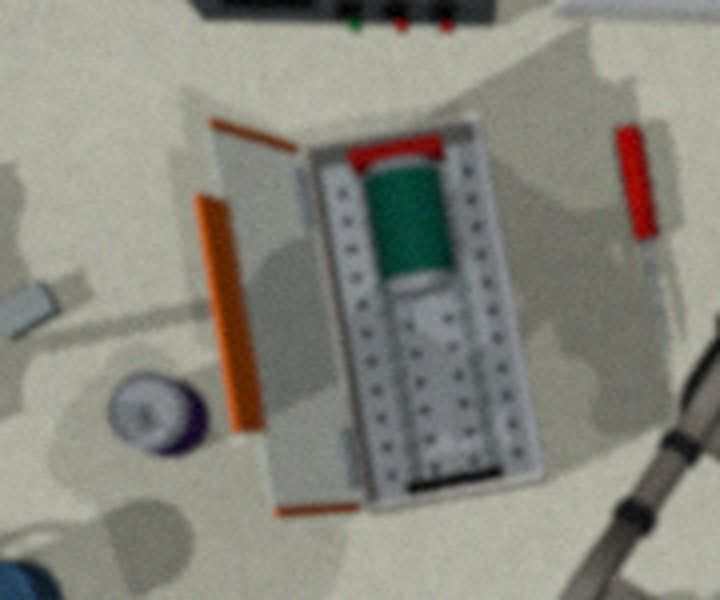

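The top view shows the can's silver end touching the red block at crop pixel (405,160), the can straight in its rails and the cover leaning back. The other things look unmoved and the hand is clear.

```bash
python3 -c "
from h import *
print(robot.hand_in())"
```

```text
the job is handed in; nothing more can be done
None
```

The cover is open and leaning back, the green can is against the red block, and the job was handed in at about 18.7 s of the 61 s allowed. The hand-in reported no verdict.

**What I did:**
- **Cover:** I put the closed fingers against the front edge of the orange lip, lifted the cover by friction, and pushed it over past upright until it fell back onto its stop. The fingers pressed on the front edge rather than from underneath, because the tool can only point down.
- **Can:** I lowered the fingers between the can and the lamp, and slid the can along its rails until it stopped against the block. The push force rose from a few N to about 29 N, and the hand stopped moving.
- **Finish:** I backed off along the rails, raised the hand and moved it clear.

**Last checks:**
- **Cover and can:** The final pictures from both cameras show the cover leaning back by itself and the can straight between its rails. The top view shows its silver end against the red block. I judged the contact from the pictures and the force, and did not compute the final can-to-block distance or the cover angle.
- **Other things:** The spare cans, screwdriver and steel block look where they were. The mouse and mug were not checked again; the hand went nowhere near the mouse and only passed well above the mug's height.
- **Hand:** The force reading was below 1 N, so the hand is touching nothing.

**What disagreed:**
- The networks found neither the can in the last side view nor the red block in the last top view, and in the side view took the yellow can for the red block, so I relied on the pictures.
- My fit of the box position was off by a few mm. The tool also tilted by about 0.08 rad during the pushing. Neither caused a problem.

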